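Right the fallen terracotta pot

TASK

Two small pots have toppled over on the potting bench. Stand the terracotta one upright on its base again, on the bench close to where it fell (within about 15 cm), without dropping it. Leave the fallen black pot lying where it is, and do not knock against the two terracotta pots that already stand.

Things in the scene. Friction and masses are not known exactly. Their poses are not given: they have to be found in the camera images.
- clay_pot: terracotta pot lying on its side, to be righted; 60 mm over the rim (a band on its top 14 mm), 43 mm at the base, 54 mm tall, about 60 g; inside too narrow for a finger. Origin: centre of the base's underside (21 mm above the bench as it lies, 0 standing); z axis from base to mouth. Lying, z rises 9 degrees to the mouth, facing -x (robot side) within 40 degrees. Round: x, y axes mean nothing
- black_pot: a black plastic pot lying on its side, to be left alone; 64 mm over the rim, 46 mm at the base, 62 mm tall; origin at the centre of the base's underside, z axis from base to mouth, which also faces roughly the robot
- clay_pot_standing: an empty terracotta pot standing upright, to be left alone; 66 mm over the rim, 58 mm tall; origin at the centre of its underside, z axis up
- clay_pot_soil: a terracotta pot with soil standing upright, to be left alone; 68 mm over the rim, 60 mm tall; origin at the centre of its underside, z axis up
Not all that is in view belongs to the job. Leave any blue or pink look-alike of the clay_pot alone.

How it is judged:
At the end, for the whole second after the job is handed in: The fallen terracotta pot stands upright (within 7 degrees) on its base on the bench, its base within 20 cm of where it lay, let go and at rest; the black pot still lies on its side (angle between clay_pot's own z axis and vertical below 0.12 rad and height (world z) of clay_pot between -0.008 and 0.008 m and distance of clay_pot from where it was at the start of the episode below 0.2 m and linear speed of clay_pot below 0.02 m/s and angle between black_pot's own z axis and vertical above 1 rad); the robot touches nothing.
It fails at once if the terracotta pot is dropped: it falls at more than 0.7 m/s out of the fingers (linear speed of clay_pot above 0.7 m/s and contact force between clay_pot and the fingers below 0.01 N).
It fails at once if the black pot is moved by more than 40 mm (distance of black_pot from where it was at the start of the episode above 0.04 m).
It fails at once if the empty standing pot is struck or pushed with more than 5 N (contact force between clay_pot_standing and anything else above 5 N).
It fails at once if the standing pot with soil is struck or pushed with more than 5 N (contact force between clay_pot_soil and anything else above 5 N).
It also fails if it takes over 45 s, if anything falls off the work surface, if the arm or the gripper's body presses on something with over 40 N, if the wrist force passes 120 N, or if a joint passes its speed limit or range.

ROBOT

A 7-joint arm with a two-finger parallel gripper is mounted at the origin on a cart in front of the work surface, level with it; the furniture and walls round the work are solid. World frame = base frame: x ahead of the robot, y to its left, z up, the work surface at z = 0. Lengths are in m, angles in rad, forces in N, time in s.
With the tool pointing down it reaches from about 0.35 to 0.9 m from the base axis. Payload 8.1 kg.
Tool frame: the origin (TCP) lies at the centre of the arm's flange, where the gripper is bolted on; the fingertips stand 178 mm ahead of it and the grasp point (between the pads) lies 159 mm ahead of it; x points along the fingers, z is the direction in which the jaws open and shut, and the axes are right-handed (so a half turn about x gives the same grasp; the last joint's range is limited). The gripper opens to 92 mm and grips with 3 to 60 N. Pads are 19 mm wide; open, the fingers measure 130 mm over their backs; the gripper's body (75 mm by 190 mm) begins 47 mm behind the grasp point.
Start: joints at [-1.271, 0.434, 0.025, 1.573, -0.012, 1.134, -0.075], TCP at [0.245, 0.575, 0.405] pointing down, gripper open.
Joint ranges: [-2.62, 2.62], [-0.44, 2.09], [-1.27, 1.32], [0.08, 2.57], [-1.32, 4.46], [0.12, 2], [-2.74, 2.74]. Speed limits (rad/s): [2.22, 2.22, 3.01, 3.01, 3.14, 3.14, 3.14].

INTERFACE

Orientations are given as a rotation vector (axis times angle).
In Python, from cell import arm, get_image, search_frame, pinpoint gives the robot as it stands.
- The arm moves only by the tool arm_command, never from a script. Its argument "motion" is a list of rows, each a list of 7 numbers: the finger opening in mm, from 0 to 91.8, then the shift along the tool's x, y, z in mm, then the turn, a rotation vector about the tool's x, y, z in degrees. In form: [[fingers, x, y, z, ax, ay, az], ...]. A call has 1 to 5 rows; each row shifts and turns the commanded pose from where the row before left it, along the tool's axes as they then stand; what a row does not reach is not made up. A row lasts 1/8 s, in which the tool goes at most 62.5 mm and 10.7 degrees, less where a joint would pass 70% of its speed; a pose out of reach is approached as far as the arm can. A call with a gripper value outside its range is refused whole. The fingers move at their own pace and stop on an object; "newtons" is the grip in N (left out, the last holds). Time passes only in rows, so rows that do not move let the fingers close. It gives the time, the measured TCP pose, the force and the opening at its end, in the units of the state.
- arm.observe(): the state, without advancing time (a new reading comes with each control period).
- get_image(name): name is "scene" or "top" or "wrist"; returns a dict with "frame" (480x640x3 uint8, red, green, blue), "range_z" (480x640 float32, m along the optical axis (not along the pixel's ray), 0 where there is no reading), "K" (3x3 intrinsics, pixels), "origin" and "rotation" of the camera in the world; the wrist camera has in their place "tool_from_camera" (4x4, takes a point from camera to tool coordinates, whose origin is the TCP and whose axes are the tool frame's). Camera axes: x right, y down, z forward; pixel columns grow to the right and rows downward; lengths in m; the calibration is good to about 2 mm. A picture is of the moment at which its call begins: read the wrist's pose just before it.
- arm.sign_off(): hands the job in, once; it reports no verdict.
Trained networks look in the newest picture that a camera, given by its name, has taken for a name from the list of things; names that differ only in an ending like _2 or _b are one class to them, and where a whole thing is asked for, a point or a joint stands for the part that bears it (a point fixed in the world has none). Each returns a list of dicts, best first, with "p" (0 to 1); they miss things now and then, are a little off and sometimes report something else, mostly with a low value. They report only what shows in the picture. A call takes as long as a camera call. They do not tell look-alikes from the thing itself.
- search_frame(camera, target): "point" ([x, y, z] in m, in world coordinates, good to about 4 mm: the middle of the surface that is visible of it).
- pinpoint(camera, target): "point" ([x, y, z] in m, in world coordinates, good to about 4 mm: a listed point, or the origin of a listed thing).
The state is a dict: "clock": time; "joints": joint angles; "dq": joint speeds; "joint_efforts": joint torques, N m; "position": TCP position; "ee_rot": TCP orientation; "force": force on the tool from outside, world axes, zero at the start; "ft_torque": the same for the moment, N m; "width": opening from 0.0 (shut) to 1.0 (fully open).
Only numpy, scipy, OpenCV 4.12 (cv2) and the standard library are available. Lean on these libraries where they do the work, as an engineer would, in place of code of your own. Each camera call takes 0.05 s, during which the arm holds its last target. There are 200 camera calls.

## Working session

There is one attempt and no reset: what is moved stays moved. The work goes in short steps, Python scripts to look and compute and a tool call to move; the robot and the scene stay as the last step left them, time stands still between calls to the robot, and variables do not carry over. Pictures are saved under pics/ and viewed, about 8 in all and at most 12, crops included, and the job is handed in when it is done.

Besides the shell and the picture viewer there is one more tool, called by a JSON object that holds its "op" and its "data", one argument or row to a line. arm_command: Moves the arm, as the interface text tells. Its arguments: {"type":"object","properties":{"motion":{"type":"array"},"newtons":{"type":"number"}},"required":["motion"]}

```bash
mkdir -p pics
python3 - <<'E'
from cell import arm,get_image,search_frame,pinpoint
import cv2,numpy as np
s=arm.observe();print({k:np.round(s[k],3) for k in('clock','position','ee_rot','width','force')})
for c in('top','scene'):
    d=get_image(c);cv2.imwrite(f'pics/{c}0.png',d['frame'][:,:,::-1]);print(c,np.round(d['K'],1).tolist(),np.round(d['origin'],3),np.round(d['rotation'],3).tolist())
    for n in('clay_pot','black_pot','clay_pot_standing','clay_pot_soil'):
        for f in(search_frame,pinpoint):
            print(n,f.__name__,[(np.round(r['point'],3).tolist(),round(r['p'],2)) for r in f(c,n)[:4]])
E
```

```text
{'clock': np.float64(0.0), 'position': array([0.245, 0.575, 0.404]), 'ee_rot': array([-0.909,  1.374,  0.907]), 'width': np.float64(0.998), 'force': array([-0.29 , -0.7  , -0.482])}
top [[535.1, 0.0, 326.1], [0.0, 535.1, 237.8], [0.0, 0.0, 1.0]] [ 0.444 -0.014  0.896] [-2.127, 2.109, -0.175]
clay_pot call [([0.588, 0.178, 0.042], 0.87), ([0.582, 0.046, 0.042], 0.72), ([0.462, 0.154, 0.043], 0.59), ([0.729, 0.124, 0.044], 0.46)]
clay_pot call [([0.582, 0.079, 0.016], 0.91), ([0.456, 0.192, 0.025], 0.81), ([0.622, 0.184, 0.022], 0.64)]
black_pot call [([0.534, -0.213, 0.053], 0.76)]
black_pot call [([0.562, -0.2, 0.026], 0.73)]
clay_pot_standing call [([0.735, -0.166, 0.024], 0.69)]
clay_pot_standing call [([0.725, -0.162, -0.001], 0.85)]
clay_pot_soil call [([0.727, 0.124, 0.046], 0.87)]
clay_pot_soil call [([0.726, 0.128, -0.001], 0.92)]
scene [[468.6, 0.0, 321.9], [0.0, 468.6, 245.1], [0.0, 0.0, 1.0]] [0.107 0.487 0.542] [-1.026, 2.284, -1.219]
clay_pot call [([0.454, 0.165, 0.043], 0.87), ([0.585, 0.185, 0.024], 0.75), ([0.574, 0.053, 0.038], 0.61)]
clay_pot call [([0.622, 0.191, 0.019], 0.92), ([0.453, 0.189, 0.022], 0.64), ([0.583, 0.075, 0.025], 0.6)]
black_pot call [([0.529, -0.204, 0.04], 0.56)]
black_pot call [([0.566, -0.2, 0.021], 0.68)]
clay_pot_standing call [([0.722, -0.148, 0.034], 0.62)]
clay_pot_standing call [([0.727, -0.154, -0.0], 0.95)]
clay_pot_soil call [([0.719, 0.133, 0.042], 0.79)]
clay_pot_soil call [([0.726, 0.124, 0.002], 0.8)]
```

View pics/top0.png

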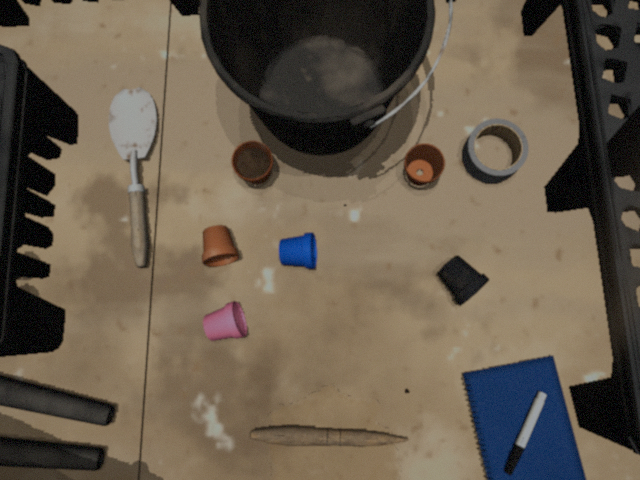

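View pics/scene0.png

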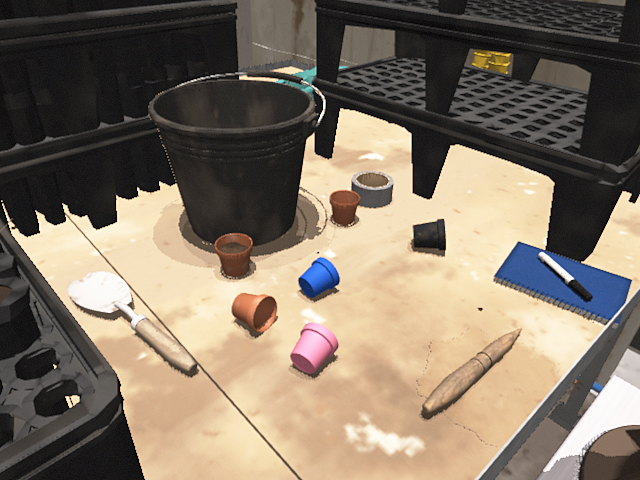

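The top view shows the terracotta target at about (219,246), mouth toward the robot. Its neighbours are the pink pot (226,321), the blue pot (298,251) and the soil pot (252,161). Next I fit the known pot shape to the depth points.

```bash
cat > h.py <<'E'
from cell import arm,get_image,search_frame,pinpoint
import cv2,numpy as np
from scipy.spatial.transform import Rotation as R
from scipy.optimize import least_squares
def cloud(d):
    v,u=np.mgrid[:480,:640];z=d['range_z'];K=d['K']
    p=np.stack([(u-K[0,2])*z/K[0,0],(v-K[1,2])*z/K[1,1],z],-1)
    if 'origin' in d: 
        M=np.array(d['rotation']);M=M if M.shape==(3,3) else R.from_rotvec(M).as_matrix(); return p@M.T+d['origin']
    return p
def clay(d):
    f=d['frame'].astype(int);h=cv2.cvtColor(d['frame'],cv2.COLOR_RGB2HSV)
    return (h[...,1]>110)&((h[...,0]<14))&(d['range_z']>0)
def fitpot(P):
    def res(q):
        t=np.radians(9);a=np.array([np.cos(t)*np.cos(q[2]),np.cos(t)*np.sin(q[2]),np.sin(t)])
        w=P-[q[0],q[1],.021];s=w@a;r=np.linalg.norm(w-s[:,None]*a,axis=1)
        rr=np.where(s>.040,.030,.0215+s*(.005/.040))
        out=np.maximum(np.abs(s-.027)-.027,0)
        return np.r_[np.where(out>0,0,r-rr),out]
    return min((least_squares(res,[.62,.187,y],loss='soft_l1',f_scale=.002,x_scale=[.01,.01,.1]) for y in np.radians([150,180,200,220])),key=lambda o:o.cost)
E
python3 - <<'E'
from h import *
A=[]
for c in('top','scene'):
    d=get_image(c);P=cloud(d);m=clay(d)&(np.abs(P[...,0]-.6)<.07)&(np.abs(P[...,1]-.18)<.06)&(P[...,2]>.008)&(P[...,2]<.08)
    q=P[m];print(c,len(q),q.min(0).round(3),q.max(0).round(3));A.append(q)
    o=fitpot(q);print(o.x[:2].round(4),np.degrees(o.x[2]).round(1),o.cost/len(q))
o=fitpot(np.vstack(A));print(o.x[:2].round(4),np.degrees(o.x[2]).round(1))
d=get_image('top');P=cloud(d)
for n,c in(('blue',(.58,.06)),('pink',(.46,.17))):
    m=(P[...,2]>.012)&(P[...,2]<.08)&(np.hypot(P[...,0]-c[0],P[...,1]-c[1])<.05);print(n,P[m].min(0).round(3),P[m].max(0).round(3))
E
```

```text
top 953 [0.558 0.145 0.008] [0.621 0.204 0.062]
[0.6191 0.1872] 195.0 1.2147250817995043e-06
scene 989 [0.557 0.144 0.008] [0.621 0.207 0.059]
[0.6141 0.1854] 193.4 7.408188422696475e-07
[0.618 0.186] 193.5
blue [0.554 0.018 0.013] [0.612 0.078 0.063]
pink [0.436 0.129 0.012] [0.499 0.196 0.062]
```

```bash
cat >> h.py <<'E'
def tool(head,pitch,sgn):  # pitch deg below horizontal along heading
    h=np.radians(head);p=np.radians(pitch)
    x=np.array([np.cos(h)*np.cos(p),np.sin(h)*np.cos(p),-np.sin(p)]);z=sgn*np.array([-np.sin(h),np.cos(h),0])
    return np.stack([x,np.cross(z,x),z],1)
def plan(G,head,pitch,back=0,n=None,sgn=None,start=None):
    "rows to bring grasp point to G - back*x"
    s=arm.observe();p=np.array(s['position']);M=R.from_rotvec(s['ee_rot']).as_matrix()
    if start: p,M=start
    T=min((tool(head,pitch,g) for g in((1,-1) if sgn is None else (sgn,))),key=lambda T:R.from_matrix(M.T@T).magnitude())
    t=np.array(G)-(.159+back)*T[:,0]
    rv=R.from_matrix(M.T@T).as_rotvec(degrees=True)
    N=n or int(np.ceil(max(np.linalg.norm(t-p)/.055,np.linalg.norm(rv)/9.5,1)))
    M0=M;c=p
    for i in range(1,N+1):
        g=p+(t-p)*i/N;print([np.round(M.T@(g-c)*1e3,1).tolist(),(rv/N).round(2).tolist()]);c=g;M=M0@R.from_rotvec(rv*i/N,degrees=True).as_matrix()
    return t,M
def where():
    s=arm.observe();M=R.from_rotvec(s['ee_rot']).as_matrix();x=M[:,0]
    print('t',s['clock'],'grasp',(s['position']+.159*x).round(4),'head',np.degrees(np.arctan2(x[1],x[0])).round(1),'pitch',np.degrees(np.arcsin(-x[2])).round(1),'x',x.round(3),'z',M[:,2].round(3),'w',s['width'],'F',np.round(s['force'],1),'q',np.round(s['joints'],2))
E
python3 - <<'E'
from h import *
where()
st=plan([.5,.2,.2],14,60)
print(); plan([.574,.175,.029],14,45,back=.1,start=st)
E
```

```text
t 1.05 grasp [0.245  0.575  0.2458] head 49.3 pitch 90.0 x [ 0.  0. -1.] z [0.392 0.92  0.   ] w 1.0031911503202031 F [0.2 0.5 0.1] q [-1.27  0.43  0.03  1.57 -0.01  1.13 -0.08]
[[8.4, -39.8, -36.6], [-4.53, -1.21, -3.62]]
[[10.0, -36.2, -39.8], [-4.53, -1.21, -3.62]]
[[11.3, -32.2, -42.7], [-4.53, -1.21, -3.62]]
[[12.2, -28.0, -45.4], [-4.53, -1.21, -3.62]]
[[12.9, -23.5, -47.7], [-4.53, -1.21, -3.62]]
[[13.2, -18.9, -49.6], [-4.53, -1.21, -3.62]]
[[13.1, -14.0, -51.2], [-4.53, -1.21, -3.62]]
[[12.8, -9.1, -52.4], [-4.53, -1.21, -3.62]]

[[29.9, 31.9, -14.1], [-0.0, 0.0, -5.0]]
[[27.0, 34.4, -14.1], [-0.0, 0.0, -5.0]]
[[23.9, 36.6, -14.1], [-0.0, 0.0, -5.0]]
```

{"op": "arm_command", "data": {
  "motion": [
    [91.8,8,-40,-37,-4.5,-1.2,-3.6],
    [91.8,10,-36,-40,-4.5,-1.2,-3.6],
    [91.8,11,-32,-43,-4.5,-1.2,-3.6],
    [91.8,12,-28,-45,-4.5,-1.2,-3.6],
    [91.8,13,-23.5,-48,-4.5,-1.2,-3.6]
  ],
  "newtons": 20
}}

```text
clock: 1.68
position: [0.3559, 0.3263, 0.3635]
ee_rot: [-1.315, 0.938, 0.98]
force: [0.4, 0.4, 0.1]
width: 0.997
```

{"op": "arm_command", "data": {
  "motion": [
    [91.8,13,-19,-50,-4.5,-1.2,-3.6],
    [91.8,13,-14,-51,-4.5,-1.2,-3.6],
    [91.8,13,-9,-52,-4.5,-1.2,-3.6],
    [91.8,0,0,0,0,0,0]
  ]
}}

```text
clock: 2.17
position: [0.422, 0.1756, 0.3377]
ee_rot: [-1.527, 0.661, 0.995]
force: [-0.3, 0.2, 0.9]
width: 1.0
```

Run:
```python
from h import *
where()
plan([.574,.175,.029],14,45,back=.09)
```

```text
t 2.175 grasp [0.4989 0.1937 0.1997] head 13.2 pitch 60.2 x [ 0.484  0.114 -0.868] z [-0.232  0.973 -0.001] w 1.000203762383718 F [-0.3  0.2  0.9] q [-0.79  0.13  0.22  2.3   0.55  0.27  0.73]
[[33.7, 30.2, -12.5], [-0.15, -0.15, -5.07]]
[[30.9, 33.1, -12.5], [-0.15, -0.15, -5.07]]
[[27.8, 35.7, -12.5], [-0.15, -0.15, -5.07]]
```

{"op": "arm_command", "data": {
  "motion": [
    [91.8,34,30,-12.5,-0.15,-0.15,-5],
    [91.8,31,33,-12.5,-0.15,-0.15,-5],
    [91.8,28,36,-12.5,-0.15,-0.15,-5],
    [91.8,0,0,0,0,0,0]
  ]
}}

```text
clock: 2.68
position: [0.4251, 0.1539, 0.3092]
ee_rot: [-1.596, 0.657, 0.87]
force: [0.4, 0.0, -0.0]
width: 1.001
```

Run:
```python
from h import *
where()
d=get_image('wrist');cv2.imwrite('pics/w1.png',d['frame'][:,:,::-1])
s=arm.observe();M=R.from_rotvec(s['ee_rot']).as_matrix();T=np.array(d['tool_from_camera'])
P=(cloud(d)@T[:3,:3].T+T[:3,3])@M.T+s['position']
m=clay(d)&(np.abs(P[...,0]-.59)<.06)&(np.abs(P[...,1]-.18)<.06)&(P[...,2]>.008)&(P[...,2]<.08)
q=P[m];print(len(q))
if len(q)>50: o=fitpot(q);print(o.x[:2],np.degrees(o.x[2]),q.min(0),q.max(0))
plan([.574,.175,.029],14,45)
```

```text
t 2.675 grasp [0.5156 0.1604 0.1786] head 4.1 pitch 55.2 x [ 0.569  0.041 -0.821] z [-0.185  0.979 -0.08 ] w 1.00123444111141 F [ 0.4  0.  -0. ] q [-0.75  0.18  0.18  2.37  1.37  0.25 -0.09]
2831
[0.61694139 0.18720534] 194.73779858505705 [0.55697277 0.14484162 0.00800023] [0.61988543 0.20533997 0.05926556]
[[40.1, 16.1, -0.1], [0.09, -1.4, -2.65]]
[[39.3, 18.0, -1.1], [0.09, -1.4, -2.65]]
[[38.4, 19.8, -2.0], [0.09, -1.4, -2.65]]
[[37.4, 21.5, -3.0], [0.09, -1.4, -2.65]]
```

View pics/w1.png

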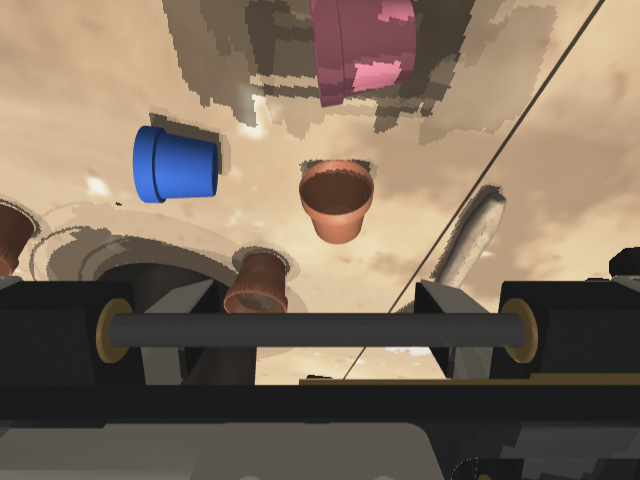

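The wrist view shows the target at (337,200), and its fit of (0.617, 0.187) at 195° agrees with the earlier ones. Pitch 45° runs into the wrist limit (q6), so I'll try 62° and log the joints.

Run:
```python
from h import *
plan([.574,.175,.029],14,65,back=.10)
```

```text
[[30.8, -3.5, -4.9], [-0.3, -2.78, 4.69]]
[[30.2, -6.0, -6.4], [-0.3, -2.78, 4.69]]
```

{"op": "arm_command", "data": {
  "motion": [
    [91.8,31,-3.5,-5,-0.3,-2.8,4.7],
    [91.8,30,-6,-6.5,-0.3,-2.8,4.7],
    [91.8,0,0,0,0,0,0]
  ]
}}

```text
clock: 3.1
position: [0.457, 0.148, 0.2763]
ee_rot: [-1.54, 0.717, 1.009]
force: [-0.2, 0.3, -0.8]
width: 0.998
```

```bash
cat > fk.py <<'E'
import numpy as np,itertools
from h import *
s=arm.observe()
D=[([-1.271,.434,.025,1.573,-.012,1.134,-.075],[.245,.575,.4045],[-.909,1.374,.907]),
([-.79,.13,.22,2.3,.55,.27,.73],[.422,.1756,.3377],[-1.527,.661,.995]),
([-.75,.18,.18,2.37,1.37,.25,-.09],[.4251,.1539,.3092],[-1.596,.657,.87]),
(list(s['joints']),list(s['position']),list(s['ee_rot']))]
RZ=lambda a:R.from_euler('z',a);RY=lambda a:R.from_euler('y',a)
def fk(q,sg,c,L):
    q=np.array(q);A=RZ(sg[0]*q[0]+c[0])
    p=A.apply([L[3],0,0])+[0,0,L[0]]
    A=A*RY(q[1])*RZ(sg[1]*q[2]);p=p+A.apply([L[4],0,L[1]])
    A=A*RY(q[3])*RZ(sg[2]*q[4]);p=p+A.apply([L[5],0,L[2]])
    A=A*RY(q[5]);p=p+A.apply([L[6],0,L[7]])
    A=A*RZ(sg[3]*q[6]+c[1])
    return p,A*R.from_matrix([[0,1,0],[0,0,1],[1,0,0]]) if False else (p,A*RY(-np.pi/2))[1]
E
python3 - <<'E'
from fk import *
where()
best=[]
for sg in itertools.product((1,-1),repeat=4):
    f=lambda c:np.r_[tuple((fk(q,sg,c,np.zeros(8))[1].inv()*R.from_rotvec(r)).as_rotvec() for q,p,r in D)]
    for c1 in(0,1.57,3.14,-1.57):
        for c2 in (0,1.57,3.14,-1.57):
            o=least_squares(f,[c1,c2]);best.append((o.cost,sg,o.x))
best.sort(key=lambda b:b[0])
for b in best[:3]:print(b)
_,sg,c=best[0]
g=lambda L:np.r_[tuple(fk(q,sg,c,L)[0]-p for q,p,r in D)]
o=least_squares(lambda L:np.r_[g(L),1e-3*(L-[.33,.35,.35,0,0,0,0,.1])],[.33,.35,.35,0,0,0,0,.1]);print(o.x.round(3),g(o.x).round(4))
E
```

```text
t 3.1 grasp [0.529 0.16  0.135] head 9.5 pitch 62.7 x [ 0.453  0.075 -0.888] z [-0.221  0.975 -0.03 ] w 0.9976769306867576 F [-0.2  0.3 -0.8] q [-0.48  0.29 -0.    2.28  0.9   0.18  0.46]
(np.float64(6.95537767777473e-05), (-1, -1, -1, -1), array([-0.00279394, -0.00108589]))
(np.float64(6.955377677774848e-05), (-1, -1, -1, -1), array([-0.00279394, -0.00108589]))
(np.float64(6.955377677775046e-05), (-1, -1, -1, -1), array([-0.00279394, -0.00108589]))
[ 0.433  0.546  0.519 -0.087  0.02   0.038 -0.008  0.262] [-0.0465  0.0166  0.0004 -0.0055  0.0032 -0.0036  0.0131 -0.0057  0.0087
 -0.0142  0.0139 -0.0055]
```

```bash
cat >> fk.py <<'E'
def fk2(q,L):
    q=np.array(q)*[-1,1,-1,1,-1,1,-1];A=RZ(q[0]);p=np.array([0,0,0.])
    p=A.apply([L[0],L[1],L[2]]);A=A*RY(q[1])*RZ(q[2]);p=p+A.apply(L[3:6]);A=A*RY(q[3])*RZ(q[4]);p=p+A.apply(L[6:9]);A=A*RY(q[5]);p=p+A.apply(L[9:12])
    return p,A*RZ(q[6])*RY(-np.pi/2)
L0=np.array([0,0,.33,0,0,.4,0,0,.4,0,0,.12])
def fit(D):
    g=lambda L:np.r_[tuple(fk2(q,L)[0]-p for q,p,r in D)]
    W=np.array([1,1,.3,1,1,.3,1,1,.3,1,1,.3])
    o=least_squares(lambda L:np.r_[g(L)/.003,W*(L-L0)/.05],L0);return o.x,g(o.x)
E
python3 - <<'E'
from fk import *
L,r=fit(D);print(L.reshape(4,3).round(3),r.round(4))
q=arm.observe()['joints'];print(np.round(q,3))
E
```

```text
[[-0.008 -0.019  0.31 ]
 [ 0.013 -0.036  0.529]
 [ 0.004  0.001  0.433]
 [-0.006  0.001  0.194]] [ 0.0003 -0.0001  0.0001 -0.      0.0003 -0.0007  0.0002 -0.      0.0005
 -0.0004  0.0002  0.0001]
[-4.810e-01  2.870e-01 -1.000e-03  2.283e+00  8.990e-01  1.840e-01
  4.620e-01]
```

```bash
cat >> fk.py <<'E'
lo=np.array([-2.62,-.44,-1.27,.08,-1.32,.12,-2.74])+.02;hi=np.array([2.62,2.09,1.32,2.57,4.46,2,2.74])-.02
def ik(G,head,pitch,L,seeds,sgn=1,back=0):
    T=tool(head,pitch,sgn);t=np.array(G)-(.159+back)*T[:,0];Ti=R.from_matrix(T).inv();best=None
    for s in seeds:
        def f(q):
            p,A=fk2(q,L);return np.r_[(p-t)*10,(Ti*A).as_rotvec()*3,.003*(q-s)]
        o=least_squares(f,np.clip(s,lo+.01,hi-.01),bounds=(lo,hi));p,A=fk2(o.x,L);e=(np.linalg.norm(p-t)*1e3,np.degrees((Ti*A).magnitude()))
        if best is None or sum(e)<sum(best[1]):best=(o.x,e)
    return best
E
python3 - <<'E'
from fk import *
L,_=fit(D);rng=np.random.default_rng(0)
S=[np.array(arm.observe()['joints'])]+[rng.uniform(lo,hi) for _ in range(12)]
for G in([.574,.175,.029],[.574,.175,.07],[.54,.165,.05]):
  for pitch in(45,50,55,60,65,70,80,90,110,120,130,140,150):
    q,e=ik(G,14,pitch,L,S);print(G,pitch,q.round(2),np.round(e,1))
E
```

```text
[0.574, 0.175, 0.029] 45 [ 0.51  1.12 -1.25  2.4   2.34  1.19 -0.39] [0. 0.]
[0.574, 0.175, 0.029] 50 [ 0.5   1.05 -1.25  2.35  2.19  1.08 -0.32] [0. 0.]
[0.574, 0.175, 0.029] 55 [ 0.5   1.   -1.25  2.29  2.03  0.99 -0.22] [0. 0.]
[0.574, 0.175, 0.029] 60 [ 0.5   0.97 -1.25  2.23  1.86  0.93 -0.09] [0. 0.]
[0.574, 0.175, 0.029] 65 [ 0.48  0.93 -1.22  2.16  1.68  0.88  0.05] [0. 0.]
[0.574, 0.175, 0.029] 70 [ 0.42  0.87 -1.13  2.09  1.48  0.8   0.21] [0. 0.]
[0.574, 0.175, 0.029] 80 [ 0.4   0.9  -1.14  1.94  1.18  0.92  0.49] [0. 0.]
[0.574, 0.175, 0.029] 90 [ 0.37  0.97 -1.16  1.78  1.01  1.12  0.67] [0. 0.]
[0.574, 0.175, 0.029] 110 [-0.14  0.86 -0.35  1.45  0.22  1.22  1.28] [0. 0.]
[0.574, 0.175, 0.029] 120 [-0.19  0.97 -0.29  1.27  0.15  1.46  1.33] [0. 0.]
[0.574, 0.175, 0.029] 130 [-0.24  1.08 -0.23  1.08  0.09  1.69  1.38] [0. 0.]
[0.574, 0.175, 0.029] 140 [-0.28  1.22 -0.15  0.88  0.02  1.92  1.42] [0. 0.]
[0.574, 0.175, 0.029] 150 [-0.37  1.29  0.09  0.84 -0.15  1.98  1.52] [20.4  5.1]
[0.574, 0.175, 0.07] 45 [ 0.5   0.96 -1.25  2.4   2.25  1.07 -0.43] [0. 0.]
[0.574, 0.175,
[... 1190 characters left out ...]
7 -0.15] [0. 0.]
[0.54, 0.165, 0.05] 65 [ 0.51  0.85 -1.25  2.24  1.64  0.85  0.02] [0. 0.]
[0.54, 0.165, 0.05] 70 [-0.31  0.49 -0.14  2.2   0.83  0.17  0.59] [0. 0.]
[0.54, 0.165, 0.05] 80 [ 0.45  0.85 -1.19  2.02  1.15  0.92  0.47] [0. 0.]
[0.54, 0.165, 0.05] 90 [ 0.42  0.92 -1.21  1.86  0.98  1.11  0.64] [0. 0.]
[0.54, 0.165, 0.05] 110 [-0.1   0.79 -0.4   1.55  0.23  1.2   1.25] [0. 0.]
[0.54, 0.165, 0.05] 120 [-0.15  0.89 -0.35  1.39  0.17  1.42  1.3 ] [0. 0.]
[0.54, 0.165, 0.05] 130 [-0.19  1.01 -0.3   1.21  0.12  1.64  1.34] [0. 0.]
[0.54, 0.165, 0.05] 140 [-0.23  1.13 -0.24  1.04  0.07  1.86  1.37] [0. 0.]
[0.54, 0.165, 0.05] 150 [-0.37  1.22  0.07  0.94 -0.14  1.98  1.52] [10.   2.5]
```

Run:
```python
from h import *
plan([.573,.175,.030],14,62,back=.06,n=5)
```

```text
[[10.9, 2.0, 0.0], [-0.05, -0.42, -0.15]]
[[10.9, 2.0, -0.1], [-0.05, -0.42, -0.15]]
[[10.9, 2.0, -0.1], [-0.05, -0.42, -0.15]]
[[10.9, 2.0, -0.2], [-0.05, -0.42, -0.15]]
[[10.9, 2.1, -0.3], [-0.05, -0.42, -0.15]]
```

{"op": "arm_command", "data": {
  "motion": [
    [91.8,11,2,0,0,-0.4,0],
    [91.8,11,2,0,0,-0.4,0],
    [91.8,11,2,0,0,-0.4,0],
    [91.8,11,2,0,0,-0.4,-0.5],
    [91.8,0,0,0,0,0,0]
  ]
}}

```text
clock: 3.72
position: [0.4676, 0.1515, 0.2353]
ee_rot: [-1.53, 0.688, 1.026]
force: [-0.2, 0.2, -0.7]
width: 0.999
```

Run:
```python
from h import *
where()
plan([.573,.175,.030],14,62,back=.04,n=5)
```

```text
t 3.725 grasp [0.5397 0.168  0.0945] head 12.9 pitch 62.3 x [ 0.453  0.104 -0.885] z [-0.239  0.971 -0.009] w 0.9994553764389325 F [-0.2  0.2 -0.7] q [-0.43  0.39 -0.05  2.29  1.66  0.13 -0.28]
[[6.6, 0.2, -0.5], [0.02, -0.1, -0.06]]
[[6.6, 0.2, -0.5], [0.02, -0.1, -0.06]]
[[6.6, 0.2, -0.5], [0.02, -0.1, -0.06]]
[[6.6, 0.2, -0.5], [0.02, -0.1, -0.06]]
[[6.6, 0.2, -0.5], [0.02, -0.1, -0.06]]
```

{"op": "arm_command", "data": {
  "motion": [
    [91.8,7,0,0,0,0,0],
    [91.8,7,0,0,0,0,0],
    [91.8,7,0,-0.5,0,0,0],
    [91.8,7,0,0,0,0,0],
    [91.8,0,0,0,0,0,0]
  ]
}}

```text
clock: 4.35
position: [0.4807, 0.1534, 0.2106]
ee_rot: [-1.53, 0.691, 1.025]
force: [-1.3, 0.4, -0.0]
width: 0.998
```

Run:
```python
from h import *
where()
plan([.573,.175,.030],14,62,n=5)
```

```text
t 4.35 grasp [0.5527 0.1696 0.0697] head 12.7 pitch 62.3 x [ 0.453  0.102 -0.886] z [-0.237  0.971 -0.009] w 0.9975729342133532 F [-1.3  0.4 -0. ] q [-0.3   0.46 -0.2   2.27  1.86  0.2  -0.46]
[[9.0, 0.2, -0.2], [0.0, -0.12, -0.07]]
[[9.0, 0.2, -0.2], [0.0, -0.12, -0.07]]
[[9.0, 0.2, -0.2], [0.0, -0.12, -0.07]]
[[9.0, 0.2, -0.2], [0.0, -0.12, -0.07]]
[[9.0, 0.2, -0.2], [0.0, -0.12, -0.07]]
```

{"op": "arm_command", "data": {
  "motion": [
    [91.8,9,0,0,0,0,0],
    [91.8,9,0,0,0,0,0],
    [91.8,9,0,0,0,0,0],
    [91.8,9,0,0,0,0,0],
    [91.8,9,0.5,-0.5,0,0,0]
  ]
}}

```text
clock: 4.97
position: [0.5012, 0.157, 0.1694]
ee_rot: [-1.529, 0.691, 1.025]
force: [-0.2, -0.8, 0.1]
width: 0.999
```

{"op": "arm_command", "data": {
  "motion": [
    [91.8,0,0,0,0,0,0]
  ]
}}

```text
clock: 5.1
position: [0.501, 0.1567, 0.1691]
ee_rot: [-1.529, 0.692, 1.026]
force: [-0.5, -0.4, -0.4]
width: 1.0
```

Run:
```python
from h import *
where()
plan([.573,.175,.030],14,62,n=1)
for c in('scene',):
    d=get_image(c);cv2.imwrite('pics/s2.png',cv2.resize(d['frame'][130:400,120:480,::-1],None,fx=2,fy=2))
```

```text
t 5.1 grasp [0.5729 0.173  0.0282] head 12.8 pitch 62.4 x [ 0.452  0.102 -0.886] z [-0.237  0.971 -0.009] w 0.9999230844487031 F [-0.5 -0.4 -0.4] q [-0.19  0.58 -0.33  2.24  2.03  0.3  -0.59]
[[-1.3, -0.2, 0.3], [-0.03, -0.57, -0.41]]
```

View pics/s2.png

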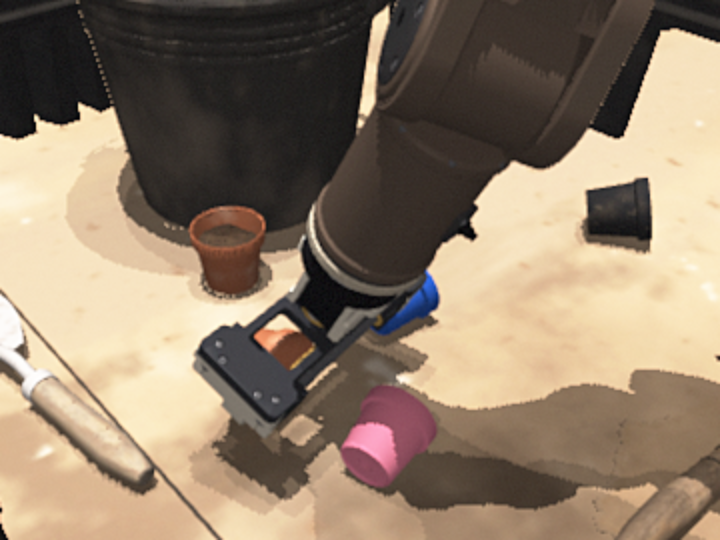

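The jaw straddles the pot in the crop, around (285,345), clear of the pink pot. I'll close now.

{"op": "arm_command", "data": {
  "motion": [
    [50,0,0,0,0,0,0],
    [50,0,0,0,0,0,0],
    [50,0,0,0,0,0,0],
    [50,0,0,0,0,0,0],
    [50,0,0,0,0,0,0]
  ],
  "newtons": 20
}}

```text
clock: 5.78
position: [0.5009, 0.1571, 0.1701]
ee_rot: [-1.529, 0.69, 1.025]
force: [-1.6, 1.1, 2.0]
width: 0.623
```

Run:
```python
from h import *
where()
print(arm.observe()['width']*92)
st=plan([.56,.170,.085],13,62.4,n=4); print(); plan([.545,.166,.085],13,137,n=12,start=st)
```

```text
t 5.775 grasp [0.5729 0.1734 0.0293] head 12.8 pitch 62.3 x [ 0.453  0.103 -0.886] z [-0.238  0.971 -0.009] w 0.6227775667734179 F [-1.6  1.1  2. ] q [-0.19  0.58 -0.33  2.24  2.03  0.3  -0.59]
57.29553614315444
[[-13.9, -3.6, -0.2], [0.22, -0.02, 0.02]]
[[-13.9, -3.6, -0.2], [0.22, -0.02, 0.02]]
[[-13.9, -3.5, -0.2], [0.22, -0.02, 0.02]]
[[-13.9, -3.5, -0.2], [0.22, -0.02, 0.02]]

[[9.1, -11.6, -0.0], [0.0, -0.0, 6.22]]
[[7.8, -12.5, -0.0], [0.0, -0.0, 6.22]]
[[6.4, -13.3, -0.0], [0.0, -0.0, 6.22]]
[[4.9, -13.9, -0.0], [0.0, -0.0, 6.22]]
[[3.4, -14.4, -0.0], [0.0, -0.0, 6.22]]
[[1.8, -14.7, -0.0], [0.0, -0.0, 6.22]]
[[0.2, -14.8, -0.0], [0.0, -0.0, 6.22]]
[[-1.4, -14.7, -0.0], [0.0, -0.0, 6.22]]
[[-3.0, -14.5, -0.0], [0.0, -0.0, 6.22]]
[[-4.5, -14.1, -0.0], [0.0, -0.0, 6.22]]
[[-6.0, -13.5, -0.0], [0.0, -0.0, 6.22]]
[[-7.4, -12.8, -0.0], [0.0, -0.0, 6.22]]
```

{"op": "arm_command", "data": {
  "motion": [
    [50,-14,-3.5,0,0,0,0],
    [50,-14,-3.5,0,0,0,0],
    [50,-14,-3.5,0,0,0,0],
    [50,-14,-3.5,0,0,0,0],
    [50,0,0,0,0,0,0]
  ],
  "newtons": 25
}}

```text
clock: 6.4
position: [0.4876, 0.1546, 0.2269]
ee_rot: [-1.53, 0.689, 1.024]
force: [0.8, -0.2, -0.6]
width: 0.621
```

{"op": "arm_command", "data": {
  "motion": [
    [50,9,-11.5,0,0,0,6.2],
    [50,8,-12.5,0,0,0,6.2],
    [50,6.5,-13.5,0,0,0,6.2],
    [50,5,-14,0,0,0,6.2],
    [50,0,0,0,0,0,0]
  ]
}}

```text
clock: 7.02
position: [0.5336, 0.157, 0.2243]
ee_rot: [-1.484, 0.927, 1.175]
force: [0.3, 0.0, -0.9]
width: 0.625
```

Run:
```python
from h import *
where()
plan([.545,.166,.085],13,137,n=10)
d=get_image('scene');cv2.imwrite('pics/s3.png',cv2.resize(d['frame'][130:400,120:480,::-1],None,fx=2,fy=2))
```

```text
t 7.025 grasp [0.5714 0.1587 0.0698] head 2.6 pitch 76.2 x [ 0.238  0.011 -0.971] z [-0.215  0.976 -0.042] w 0.6250048231760196 F [ 0.3  0.  -0.9] q [-0.07  0.54 -0.46  2.01  0.71  0.51  0.75]
[[6.0, -11.9, 0.9], [-0.13, -0.22, 6.06]]
[[4.7, -12.4, 0.8], [-0.13, -0.22, 6.06]]
[[3.4, -12.9, 0.8], [-0.13, -0.22, 6.06]]
[[2.0, -13.1, 0.7], [-0.13, -0.22, 6.06]]
[[0.6, -13.3, 0.7], [-0.13, -0.22, 6.06]]
[[-0.8, -13.3, 0.7], [-0.13, -0.22, 6.06]]
[[-2.2, -13.1, 0.7], [-0.13, -0.22, 6.06]]
[[-3.6, -12.8, 0.6], [-0.13, -0.22, 6.06]]
[[-4.9, -12.4, 0.6], [-0.13, -0.22, 6.06]]
[[-6.2, -11.8, 0.6], [-0.13, -0.22, 6.06]]
```

View pics/s3.png

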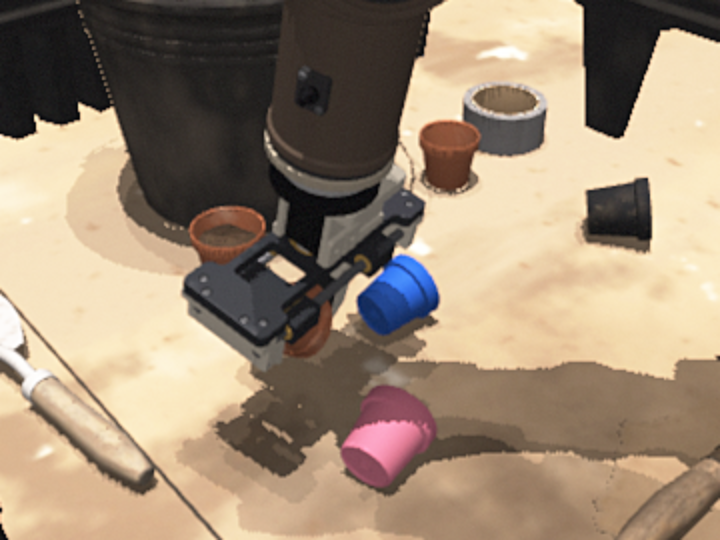

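The pot is held, at about (308,330) in the crop. I'll keep rotating.

{"op": "arm_command", "data": {
  "motion": [
    [50,6,-12,1,0,-0.2,6],
    [50,5,-12.5,1,0,-0.2,6],
    [50,3.5,-13,1,0,-0.2,6],
    [50,2,-13,0.5,0,-0.2,6],
    [50,0.5,-13.5,0.5,0,-0.2,6]
  ]
}}

```text
clock: 7.7
position: [0.5947, 0.1752, 0.2083]
ee_rot: [-1.27, 1.358, 1.55]
force: [-0.1, 0.2, -1.0]
width: 0.622
```

Run:
```python
from h import *
where()
plan([.545,.166,.085],13,137,n=6)
```

```text
t 7.7 grasp [0.5519 0.1604 0.0559] head -161.0 pitch 73.4 x [-0.27  -0.093 -0.959] z [-0.218  0.975 -0.033] w 0.6222393742980459 F [-0.1  0.2 -1. ] q [-0.01  0.8  -0.58  1.59  0.39  1.18  1.07]
[[-0.7, -11.2, 0.5], [-0.22, -0.23, 5.09]]
[[-1.7, -11.1, 0.5], [-0.22, -0.23, 5.09]]
[[-2.7, -10.9, 0.5], [-0.22, -0.23, 5.09]]
[[-3.7, -10.6, 0.4], [-0.22, -0.23, 5.09]]
[[-4.6, -10.3, 0.4], [-0.22, -0.23, 5.09]]
[[-5.5, -9.8, 0.4], [-0.22, -0.23, 5.09]]
```

{"op": "arm_command", "data": {
  "motion": [
    [50,-12,-11,0.5,-0.2,-0.2,5.3],
    [50,-4,-11,0.5,-0.2,-0.2,5.3],
    [50,-3,-11,0.5,-0.2,-0.2,5.3],
    [50,-4,-10.5,0.5,-0.2,-0.2,5.3],
    [50,-4,-10,0.5,-0.2,-0.2,5.3]
  ]
}}

```text
clock: 8.32
position: [0.6508, 0.1911, 0.2085]
ee_rot: [-0.994, 1.717, 1.871]
force: [0.7, 0.4, -0.8]
width: 0.621
```

{"op": "arm_command", "data": {
  "motion": [
    [50,0,-10,0.5,-0.2,-0.2,5],
    [50,0,0,0,0,0,0]
  ]
}}

```text
clock: 8.57
position: [0.6575, 0.1935, 0.2002]
ee_rot: [-0.929, 1.781, 1.932]
force: [0.1, 0.3, -0.7]
width: 0.619
```

Run:
```python
from h import *
where()
plan([.545,.166,.060],13,141,n=3)
d=get_image('scene');cv2.imwrite('pics/s4.png',cv2.resize(d['frame'][130:400,120:480,::-1],None,fx=2,fy=2))
```

```text
t 8.575 grasp [0.5426 0.1662 0.0936] head -166.6 pitch 42.1 x [-0.722 -0.172 -0.67 ] z [-0.226  0.974 -0.007] w 0.6187453202328287 F [ 0.1  0.3 -0.7] q [-0.1   1.07 -0.54  1.12  0.22  1.86  1.18]
[[7.0, -11.7, -0.4], [-0.08, -0.1, 1.02]]
[[6.8, -11.8, -0.4], [-0.08, -0.1, 1.02]]
[[6.6, -11.9, -0.5], [-0.08, -0.1, 1.02]]
```

View pics/s4.png

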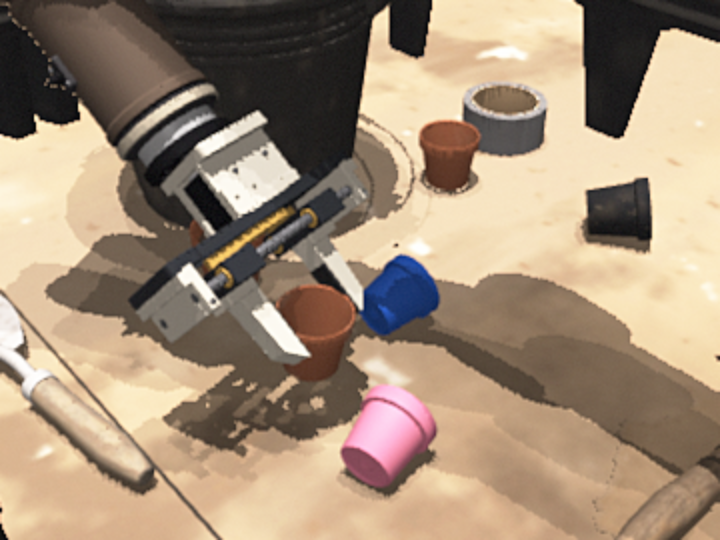

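The pot is almost upright, with its rim at crop (315,310), and clear of everything. Now I lower it.

{"op": "arm_command", "data": {
  "motion": [
    [50,7,-12,-0.5,0,0,1],
    [50,7,-12,-0.5,0,0,1],
    [50,6.5,-12,-0.5,0,0,1],
    [50,0,0,0,0,0,0]
  ]
}}

```text
clock: 9.12
position: [0.6661, 0.1933, 0.1603]
ee_rot: [-0.884, 1.816, 1.972]
force: [-0.4, 0.3, 0.1]
width: 0.624
```

Run:
```python
from h import *
where()
plan([.545,.166,.050],13,141,n=5)
d=get_image('scene');P=cloud(d);m=clay(d)&(np.hypot(P[...,0]-.545,P[...,1]-.166)<.045)&(P[...,2]>-.005)&(P[...,2]<.1)
q=P[m];print(len(q),np.percentile(q,[1,50,99],axis=0).round(4))
cv2.imwrite('pics/s5.png',cv2.resize(d['frame'][220:350,200:360,::-1],None,fx=4,fy=4))
```

```text
t 9.125 grasp [0.5454 0.1656 0.0605] head -167.1 pitch 38.9 x [-0.759 -0.174 -0.628] z [-0.225  0.974  0.002] w 0.623968771756413 F [-0.4  0.3  0.1] q [-0.11  1.15 -0.53  1.07  0.22  1.88  1.19]
[[1.4, -1.5, 0.1], [0.02, 0.01, -0.02]]
[[1.4, -1.5, 0.1], [0.02, 0.01, -0.02]]
[[1.4, -1.5, 0.1], [0.02, 0.01, -0.02]]
[[1.4, -1.5, 0.1], [0.02, 0.01, -0.02]]
[[1.4, -1.5, 0.1], [0.02, 0.01, -0.02]]
1215 [[0.5149 0.136  0.0151]
 [0.5496 0.1591 0.0482]
 [0.5726 0.1888 0.0677]]
```

View pics/s5.png

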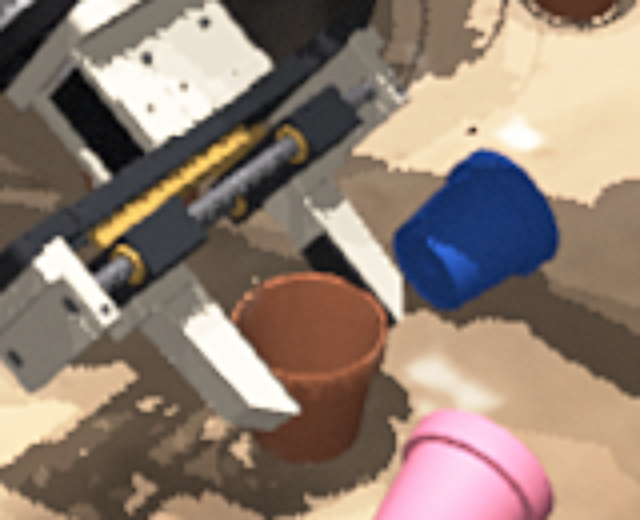

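The rim is at about 68 mm, so the base is about 13 mm above the bench. I'll lower 11 mm, then creep.

{"op": "arm_command", "data": {
  "motion": [
    [50,1.5,-1.5,0,0,0,0],
    [50,1.5,-1.5,0,0,0,0],
    [50,1.5,-1.5,0,0,0,0],
    [50,1.5,-1.5,0,0,0,0],
    [50,1.5,-1.5,0,0,0,0]
  ]
}}

```text
clock: 9.8
position: [0.6652, 0.1933, 0.1518]
ee_rot: [-0.885, 1.813, 1.971]
force: [-0.4, -0.8, -1.4]
width: 0.624
```

{"op": "arm_command", "data": {
  "motion": [
    [50,0.7,-0.7,0,0,0,0],
    [50,0.7,-0.7,0,0,0,0],
    [50,0,0,0,0,0,0]
  ]
}}

```text
clock: 10.18
position: [0.665, 0.1933, 0.1498]
ee_rot: [-0.885, 1.813, 1.971]
force: [-0.4, 1.1, 0.0]
width: 0.625
```

Run:
```python
from h import *
where()
d=get_image('scene');P=cloud(d);m=clay(d)&(np.hypot(P[...,0]-.545,P[...,1]-.166)<.045)&(P[...,2]>-.005)&(P[...,2]<.1)
q=P[m];print(len(q),np.percentile(q,[1,50,99],axis=0).round(4))
```

```text
t 10.175 grasp [0.5447 0.1658 0.0497] head -167.1 pitch 39.0 x [-0.757 -0.173 -0.63 ] z [-0.225  0.974  0.003] w 0.6246430646643857 F [-0.4  1.1  0. ] q [-0.11  1.16 -0.53  1.08  0.22  1.87  1.2 ]
1199 [[0.514  0.1359 0.0056]
 [0.5499 0.159  0.0373]
 [0.5716 0.189  0.057 ]]
```

{"op": "arm_command", "data": {
  "motion": [
    [50,0.7,-0.8,0,0,0,0],
    [50,0.7,-0.8,0,0,0,0],
    [50,0,0,0,0,0,0]
  ]
}}

```text
clock: 10.6
position: [0.6651, 0.1934, 0.1484]
ee_rot: [-0.885, 1.813, 1.971]
force: [1.3, 0.4, 4.7]
width: 0.622
```

{"op": "arm_command", "data": {
  "motion": [
    [50,0.7,-0.8,0,0,0,0],
    [50,0,0,0,0,0,0]
  ]
}}

```text
clock: 10.85
position: [0.6653, 0.1935, 0.1482]
ee_rot: [-0.886, 1.813, 1.971]
force: [2.1, -0.5, 9.2]
width: 0.618
```

{"op": "arm_command", "data": {
  "motion": [
    [50,0.7,-0.8,0,0,0,0],
    [50,0,0,0,0,0,0]
  ]
}}

```text
clock: 11.1
position: [0.6654, 0.1935, 0.148]
ee_rot: [-0.886, 1.812, 1.971]
force: [4.5, 0.6, 15.5]
width: 0.623
```

The bench contact is firm, so I'll ease off 1 mm and release.

{"op": "arm_command", "data": {
  "motion": [
    [50,-0.8,1,0,0,0,0],
    [62,-0.7,0.8,0,0,0,0],
    [66,0,0,0,0,0,0],
    [75,0,0,0,0,0,0],
    [85,0,0,0,0,0,0]
  ]
}}

```text
clock: 11.72
position: [0.6649, 0.1933, 0.1477]
ee_rot: [-0.885, 1.814, 1.972]
force: [-0.6, 0.5, -0.7]
width: 0.877
```

{"op": "arm_command", "data": {
  "motion": [
    [90,0,0,0,0,0,0],
    [90,0,0,0,0,0,0]
  ]
}}

```text
clock: 11.98
position: [0.6649, 0.1933, 0.1479]
ee_rot: [-0.885, 1.813, 1.972]
force: [0.4, 0.9, 1.0]
width: 0.977
```

Run:
```python
from h import *
where()
plan([.545,.166,.16],13,141,n=5)
d=get_image('scene');P=cloud(d);m=clay(d)&(np.hypot(P[...,0]-.545,P[...,1]-.166)<.045)&(P[...,2]>-.005)&(P[...,2]<.1)
q=P[m];print(len(q),np.percentile(q,[1,50,99],axis=0).round(4))
cv2.imwrite('pics/s6.png',cv2.resize(d['frame'][220:350,200:360,::-1],None,fx=4,fy=4))
```

```text
t 11.975 grasp [0.5445 0.1658 0.0478] head -167.1 pitch 39.0 x [-0.757 -0.173 -0.63 ] z [-0.225  0.974  0.003] w 0.9770099690774376 F [0.4 0.9 1. ] q [-0.11  1.16 -0.53  1.08  0.23  1.86  1.2 ]
[[-14.2, 17.3, 0.1], [0.03, 0.02, 0.01]]
[[-14.2, 17.3, 0.1], [0.03, 0.02, 0.01]]
[[-14.2, 17.3, 0.1], [0.03, 0.02, 0.01]]
[[-14.2, 17.3, 0.1], [0.03, 0.02, 0.01]]
[[-14.2, 17.4, 0.1], [0.03, 0.02, 0.01]]
1342 [[0.5156 0.1393 0.0038]
 [0.5485 0.1649 0.0359]
 [0.5733 0.1963 0.0542]]
```

View pics/s6.png

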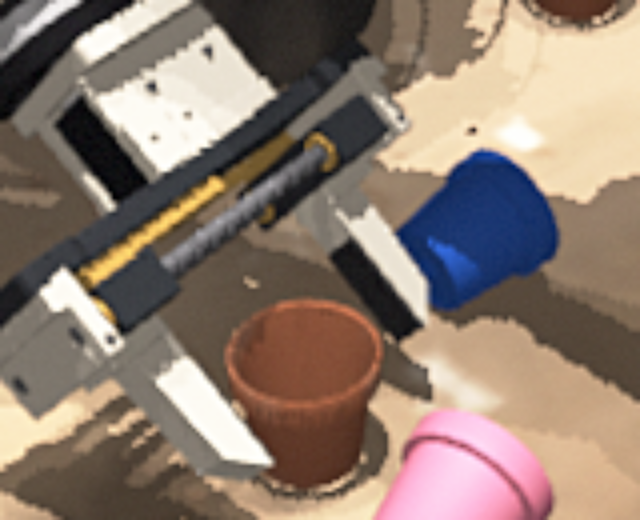

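The pot stands free with its rim at 54 mm, at crop (305,390). I'll retreat straight up.

{"op": "arm_command", "data": {
  "motion": [
    [90,-7,8.5,0,0,0,0],
    [90,-14,17.5,0,0,0,0],
    [90,-14,17.5,0,0,0,0],
    [90,-14,17.5,0,0,0,0],
    [90,-14,17.5,0,0,0,0]
  ]
}}

```text
clock: 12.65
position: [0.6645, 0.1929, 0.2508]
ee_rot: [-0.886, 1.812, 1.971]
force: [-0.2, 0.9, -0.1]
width: 0.981
```

{"op": "arm_command", "data": {
  "motion": [
    [90,-14,17.5,0,0,0,0],
    [90,-14,17.5,0,0,0,0],
    [90,0,0,0,0,0,0],
    [90,0,0,0,0,0,0]
  ]
}}

```text
clock: 13.15
position: [0.6615, 0.1941, 0.2789]
ee_rot: [-0.885, 1.825, 1.979]
force: [-0.9, 0.2, -0.3]
width: 0.98
```

Run:
```python
from h import *
where()
d=get_image('scene');P=cloud(d);m=clay(d)&(np.hypot(P[...,0]-.545,P[...,1]-.166)<.045)&(P[...,2]>-.005)&(P[...,2]<.1)
q=P[m];print(len(q),np.percentile(q,[1,50,99],axis=0).round(4))
t=q[q[:,2]>.050];A=np.c_[t[:,:2],np.ones(len(t))];print('rim tilt deg',np.degrees(np.hypot(*np.linalg.lstsq(A,t[:,2],rcond=None)[0][:2])))
for n in('clay_pot','black_pot','clay_pot_standing','clay_pot_soil'): print(n,[(np.round(r['point'],3).tolist(),round(r['p'],2)) for r in pinpoint('scene',n)[:3]])
cv2.imwrite('pics/s7.png',d['frame'][:,:,::-1])
```

```text
t 13.15 grasp [0.5402 0.1653 0.1802] head -166.6 pitch 38.4 x [-0.763 -0.181 -0.621] z [-0.231  0.973 -0.001] w 0.9803666328009153 F [-0.9  0.2 -0.3] q [-0.27  0.97 -0.16  1.07 -0.02  2.    1.38]
1377 [[0.5157 0.1391 0.0043]
 [0.5471 0.1655 0.0349]
 [0.573  0.1962 0.0542]]
rim tilt deg 0.28204751112517873
clay_pot [([0.552, 0.168, -0.002], 0.88), ([0.456, 0.189, 0.024], 0.79), ([0.585, 0.076, 0.021], 0.67)]
black_pot [([0.566, -0.199, 0.022], 0.97)]
clay_pot_standing [([0.727, -0.156, -0.001], 0.72)]
clay_pot_soil [([0.729, 0.129, 0.001], 0.63)]
```

View pics/s7.png

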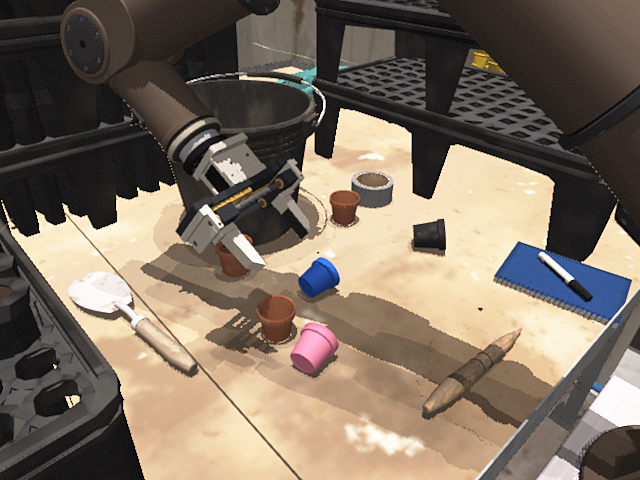

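The pot stands at (277,318) and everything else is undisturbed. q6 is right at its limit, so I'll relax the wrist slightly before handing in.

{"op": "arm_command", "data": {
  "motion": [
    [90,0,0,0,0,0,-5],
    [90,0,0,0,0,0,-5],
    [90,0,0,0,0,0,0],
    [90,0,0,0,0,0,0]
  ]
}}

```text
clock: 13.9
position: [0.6619, 0.1928, 0.2786]
ee_rot: [-1.004, 1.688, 1.871]
force: [0.1, 0.2, 0.6]
width: 0.979
```

Run:
```python
from h import *
where()
print([(np.round(r['point'],3).tolist(),round(r['p'],2)) for r in (get_image('top'),pinpoint('top','clay_pot'))[1][:3]])
print(arm.sign_off())
```

```text
t 13.9 grasp [0.5589 0.1684 0.16  ] head -166.7 pitch 48.3 x [-0.648 -0.153 -0.746] z [-0.229  0.973 -0.001] w 0.9793258053951934 F [0.1 0.2 0.6] q [-0.26  0.91 -0.16  1.14  0.01  1.82  1.39]
[([0.581, 0.075, 0.019], 0.81)]
the job is handed in; nothing more can be done
None
```

The fallen terracotta pot is standing upright on its base again, about 7 cm from where it lay, and the job is handed in at about 14 s of the 45 s allowed. I gripped it across the rim from the mouth side, lifted it, turned it through about 80°, lowered it until it touched the bench, then let go and backed straight up.

- **Terracotta pot:** in the last scene-camera check its rim was at 54 mm with 0.3° of tilt. The network put its base at about (0.552, 0.168, −0.002) m.
- **Other pots:** the black pot and the two standing pots were within about 4 mm of where they started, which is as good as the networks can tell. The contact forces on the standing pots were not measured.
- **Robot:** the gripper was clear of everything, and the force reading was near zero.

**Disagreements and near misses:**
- The last top-camera lookup reported only the blue look-alike and missed the righted pot, probably because the gripper hid it. I relied on the scene camera.
- The wrist could not reach the 45° approach I first planned, so I gripped at 62°.
- Joint 6 briefly read 2.00 rad, exactly its limit, while backing off. I eased it to 1.82 before handing in.

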